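# Right the tipped module and clamp the row

### The job

One of the three electronics modules has tipped over in the bench rack: stand it upright, blue end up, in the lane beside the two standing ones, and let go, without dropping it or knocking the others over. Then slide the stop along until all three modules stand snug against the blue end wall, and only then turn the red clamp knob on the stop fully clockwise (seen from above) to lock it. Leave the converter box, the can and the screwdriver where they are.

Things in the scene. Friction and masses are not known exactly. Their poses are not given: they have to be found in the camera images.
- rack: Fixed grey rack, a lane along its own y (x across, z up). Origin on the bench under the lane's centre line. Plate 110 mm wide, y -215 to +260 mm; lane floor 10 mm above the bench. Two black side lips, full length: inner faces at x = -31 and +31 mm, 5 mm thick, tops 6 mm above the floor. Blue end wall 72 mm wide, 75 mm high, inner face at y = -205 mm. The sliding stop is at the +y end.
- module_fallen: Tipped aluminium module 50 (x) by 48 (y) by 110 mm (z, height), about 0.2 kg: 12 mm black rubber foot, 14 mm blue top with sockets. Origin: centre of the foot's underside; own z runs foot to top. At the start it lies in the lane on a 50 mm wide side, foot towards the standing modules, blue top towards the stop (own z along rack +y, own x across the lane, own y down).
- module_end: Standing module, same make and size (50 x 48 x 110 mm), beside the end wall, upright on the lane's floor. Origin: centre of its underside; z up.
- module_mid: Standing module, same make and size, next to module_end on its +y side. Origin: centre of its underside; z up.
- stop (a joint): Travel of the sliding stop, m: its face is at rack y = 165 mm minus this; 0 = far end, grows towards the end wall, limit 0.240; 0.226 with three modules packed tight. Friction about 1.5 N. Black block 60 mm wide, 90 mm long behind its face, top 54 mm above the bench, orange stripe on its face, aluminium skids to 52 mm either side of the lane's centre line (up to 36 mm above the bench).
- stop_face (a point): Centre of the stop's face (the face that pushes the modules), 32 mm above the bench.
- clamp (a joint): Angle of the red clamp knob on top of the stop, rad: 0 = loose, grows clockwise seen from above, 1.4 = tight, against its end stop. Its friction torque is about 0.08 N m.
- clamp_grip (a point): Point to grip on the knob's vertical axis, 83 mm above the bench, 55 mm behind the stop's face. The knob is a red bar 64 mm long, 14 mm thick, from 66 to 94 mm above the bench, on a 28 mm round neck; at joint value 0 it lies along the lane (rack y). It travels with the stop and is a good handle to slide it by.
- converter: Bystander: white box with blue ends, 90 x 130 x 45 mm, loose on the bench. Origin: centre of its underside.
- can: Bystander: white can, 60 mm diameter, 110 mm high, standing on the bench. Origin: centre of its underside.
- screwdriver: Bystander: screwdriver lying on the bench between robot and rack; its own x is its length.

How it is judged (in metres and radians):
On the way, in this order (a step that is already met when the one before it is completed fails the run):
1. the tipped module stands upright in the lane, let go (angle between module_fallen's own z axis and vertical below 0.09 rad and x of module_fallen in the frame of rack between -0.014 and 0.014 m and z of module_fallen in the frame of rack between 0.005 and 0.014 m and y of module_fallen in the frame of rack above -0.21 m and contact force between the fingers and module_fallen below 0.1 N), for 0.2 s.
2. the stop has closed the row up: all three modules stand snug between the end wall and the stop (angle between each of module_end, module_mid, module_fallen's own z axis and vertical below 0.09 rad and x of module_end in the frame of rack between -0.014 and 0.014 m and z of module_end in the frame of rack between 0.005 and 0.014 m and y of module_end in the frame of rack between -0.21 and -0.06 m and x of module_mid in the frame of rack between -0.014 and 0.014 m and z of module_mid in the frame of rack between 0.005 and 0.014 m and y of module_mid in the frame of rack between -0.21 and -0.06 m and x of module_fallen in the frame of rack between -0.014 and 0.014 m and z of module_fallen in the frame of rack between 0.005 and 0.014 m and y of module_fallen in the frame of rack between -0.21 and -0.06 m and value of joint stop above 0.218 m), for 0.2 s.
3. the clamp knob is turned tight (all of step 2 and value of joint clamp above 1.2 rad), for 0.2 s.
At the end, for the whole second after the job is handed in: All three modules stand upright (within 5 degrees) on the lane's floor, within 14 mm of its centre line, at rest between the end wall and the stop; the stop is at 0.218 or more (at most 8 mm of slack in the whole row); the clamp knob is turned beyond 1.2 rad; nothing is held (all of step 3 and linear speed of each of module_end, module_mid, module_fallen below 0.02 m/s); the robot touches nothing.
It fails at once if a standing module is knocked over (tilted more than 20 degrees) (angle between any of module_end, module_mid's own z axis and vertical above 0.35 rad).
It fails at once if the tipped module is dropped (falls freely by about 50 mm or more) (linear speed of module_fallen above 1 m/s and contact force between the fingers and module_fallen below 0.1 N).
It fails at once if a bystander is moved by more than 30 mm (distance of any of converter, can, screwdriver from where it was at the start of the episode above 0.03 m).
It also fails if it takes over 61 s, if anything falls off the work surface, if the arm or the gripper's body presses on something with over 40 N, if the wrist force passes 120 N, or if a joint passes its speed limit or range.

### The arm

A 6-joint arm with a two-finger parallel gripper is mounted at the origin on the work surface. World frame = base frame: x ahead of the robot, y to its left, z up, the work surface at z = 0. Lengths are in mm, angles in rad, forces in N, time in s.
With the tool pointing down it reaches from about 250 to 800 mm from the base axis. Payload 3.9 kg.
Tool frame: the origin (TCP) lies between the finger pads; the fingertips stand 25 mm ahead of it and the grasp point (between the pads) lies 6 mm ahead of it; z points along the fingers, y is the line along which they close (so a half turn about z gives the same grasp; the last joint's range is limited). The gripper opens to 85 mm and grips with 20 to 120 N. Pads are 22 mm wide; open, the fingers measure 114 mm over their backs; the gripper's body (76 mm by 85 mm) begins 54 mm behind the grasp point. The pads swing forward as they close: fully open they stand 13 mm farther back than shut.
Start: joints at [-1.33, 0.26, -0.138, 1.173, 0, 1.571], TCP at [125.198, -509.844, 256.304] pointing down, gripper open.
Joint ranges: [-2.78, 2.78], [-0.83, 1.72], [-1.28, 1.37], [-1.9, 2.12], [-1.57, 1.48], [-3.14, 3.14]. Speed limits (rad/s): [2.57, 2.57, 3.14, 3.14, 3.14, 3.14].

### API

Orientations are given as [roll, pitch, yaw] about the fixed x, y, z axes, in that order (R = Rz(yaw) Ry(pitch) Rx(roll)).
In Python, from workcell import observe, snapshot, sign_off gives the robot as it stands.
- The arm moves only by the tool send_rows, never from a script. Its argument "plan" is a list of rows, each a list of 7 numbers: the turn, a rotation vector about the tool's x, y, z in degrees, then the shift along the tool's x, y, z in m, then the opening, from 0 (shut) to 1 (fully open). In form: [[wx, wy, wz, tx, ty, tz, jaw], ...]. A call has 1 to 12 rows; each row is the pose to reach, as a shift and turn from the pose commanded when the call began, along the tool's axes at that moment; what a row does not reach only later rows make up. A row lasts 1/10 s, in which the tool goes at most 50 mm and 8.59 degrees, less where a joint would pass 70% of its speed; a pose out of reach is approached as far as the arm can. A call with a gripper value outside its range is refused whole. The fingers move at their own pace and stop on an object; "squeeze" is the grip in N (left out, the last holds). Time passes only in rows, so rows that repeat a pose let the fingers close. It gives the time, the measured TCP pose, the force, the opening and the grip force at its end, in the units of the state.
- observe(): the state, without advancing time (a new reading comes with each control period).
- snapshot(name): name is "scene" or "top" or "wrist"; returns a dict with "img" (480x640x3 uint8, red, green, blue), "range_z" (480x640 float32, mm along the optical axis (not along the pixel's ray), 0 where there is no reading), "mtx" (3x3 intrinsics, pixels), "extrinsics" (4x4, takes a point from camera to world coordinates); the wrist camera has in their place "T_tool_cam" (4x4, takes a point from camera to tool coordinates, whose origin is the TCP and whose axes are the flange's). Camera axes: x right, y up, looking along -z (the intrinsics and any distortion apply to the point x, -y, -z); pixel columns grow to the right and rows downward; lengths in mm; the calibration is good to about 2 mm. A picture is of the moment at which its call begins: read the wrist's pose just before it.
- sign_off(): hands the job in; it is judged then, once.
The state is a dict: "time": time; "joint_pos": joint angles; "joint_vel": joint speeds; "effort": joint torques, N m; "ee_pos": TCP position; "tool_rot": TCP orientation; "force": force on the tool from outside, world axes, zero at the start; "torque": the same for the moment, N m; "grip_width": finger opening in mm; "grasp_force": force on a finger pad.
Only numpy, scipy, OpenCV 4.12 (cv2) and the standard library are available. Lean on these libraries where they do the work, as an engineer would, in place of code of your own. Each camera call takes 0.05 s, during which the arm holds its last target. There are 200 camera calls.

## Working session

There is one attempt and no reset: what is moved stays moved. The work goes in short steps, Python scripts to look and compute and a tool call to move; the robot and the scene stay as the last step left them, time stands still between calls to the robot, and variables do not carry over. Pictures are saved under pics/ and viewed, at most 10 in all, crops included, and the job is handed in when it is done.

Besides the shell and the picture viewer there is one more tool, called after "Call:" as a command line: name --pt "numbers of a row" for each row, then --argument value for the rest. send_rows: Moves the arm, as the interface text tells. Its arguments: {"type":"object","properties":{"plan":{"type":"array"},"squeeze":{"type":"number"}},"required":["plan"]}

```bash
mkdir -p pics; ls; cat > h.py <<'E'
import numpy as np, cv2
from workcell import observe, snapshot, sign_off
from scipy.spatial.transform import Rotation as R
def save(s,n,crop=None,k=1):
    im=s["img"][:,:,::-1]
    if crop: x0,y0,x1,y1=crop; im=im[y0:y1,x0:x1]
    if k!=1: im=cv2.resize(im,None,fx=k,fy=k,interpolation=cv2.INTER_CUBIC)
    cv2.imwrite(f"pics/{n}.png",im)
def tool(o): 
    T=np.eye(4);T[:3,:3]=R.from_euler('xyz',o["tool_rot"]).as_matrix();T[:3,3]=o["ee_pos"];return T
def cloud(s,T=None):
    E=s["extrinsics"] if T is None else T@s["T_tool_cam"]
    K=s["mtx"];d=s["range_z"];v,u=np.mgrid[:480,:640]
    p=np.stack([(u-K[0,2])/K[0,0]*d,-(v-K[1,2])/K[1,1]*d,-d],-1)
    P=p@E[:3,:3].T+E[:3,3];P[d==0]=np.nan;return P
E
python3 - <<'E'
from h import *
o=observe();print(o)
for n in ("scene","top"):
    s=snapshot(n);save(s,n+"0");np.savez(n+"0",**s)
    print(n,s["mtx"],s["extrinsics"])
    print([k for k in s])
E
```

```text
pics
{'time': 0.0, 'joint_pos': array([-1.32998405e+00,  2.60695966e-01, -1.39427522e-01,  1.17269642e+00,
        2.19363019e-05,  1.57078822e+00]), 'joint_vel': array([ 1.82440710e-04,  1.33243739e-05,  1.94131685e-03, -2.67832982e-03,
        1.20113959e-03,  2.85075509e-04]), 'effort': array([ 4.67774214e-05, -4.05679786e+01,  2.53921133e+01,  1.89124024e-02,
        1.74149454e-04, -3.80157239e-08]), 'ee_pos': array([ 125.05711507, -509.2090713 ,  255.43648325]), 'tool_rot': array([-3.13956908e+00, -2.19526631e-05,  2.40820343e-01]), 'force': array([ 0.11400028, -0.51100686, -0.03673635]), 'torque': array([-0.01385407, -0.01883824,  0.01019581]), 'grasp_force': 0.0, 'grip_width': 85.42129460124492}
scene [[458.74246568   0.         318.61850715]
 [  0.         458.74246568 243.59891111]
 [  0.           0.           1.        ]] [[-3.73116809e-01 -6.48798058e-01  6.63208057e-01  1.00378357e+03]
 [ 9.27640435e-01 -2.48288212e-01  2.78991377e-01  1.84856380e+02]
 [-1.63423209e-02  7.19314982e-01  6.94491818e-01  5.27964032e+02]
 [ 0.00000000e+00  0.00000000e+00  0.00000000e+00  1.00000000e+00]]
['img', 'range_z', 'mtx', 'extrinsics']
top [[474.63821181   0.         323.58650688]
 [  0.         474.63821181 242.56072719]
 [  0.           0.           1.        ]] [[-2.53978228e-02  9.94068445e-01 -1.05749122e-01  4.84411640e+02]
 [-9.98958930e-01 -2.92470854e-02 -3.50094900e-02 -4.37277331e+00]
 [-3.78946829e-02  1.04749865e-01  9.93776363e-01  9.51418743e+02]
 [ 0.00000000e+00  0.00000000e+00  0.00000000e+00  1.00000000e+00]]
['img', 'range_z', 'mtx', 'extrinsics']
```

View pics/top0.png

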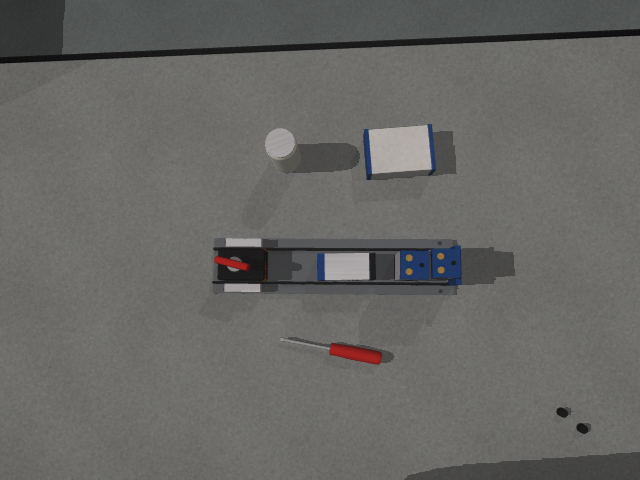

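View pics/scene0.png

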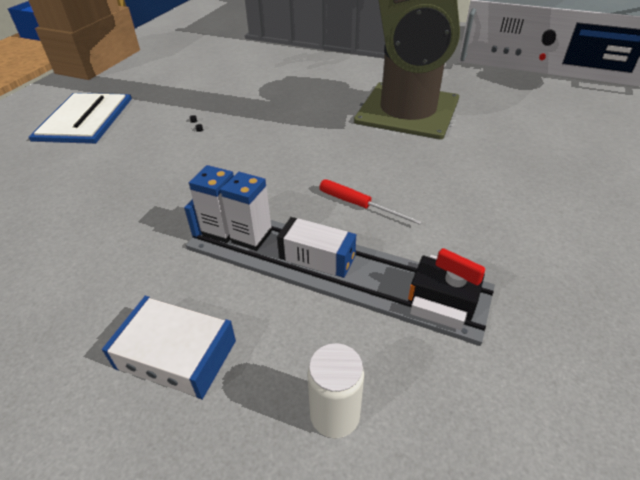

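The top view shows the rack running horizontally (cols 213–460, row ~265), with the stop and knob at the left (~(235,265), knob turned slightly). The fallen module is at cols 318–375 with its blue top to the left, and the two standing modules are at ~(415,265) and (447,263). The can, converter and screwdriver are clear of the lane.

```bash
python3 - <<'E'
from h import *
s=dict(np.load("top0.npz"));P=cloud(s);im=s["img"].astype(int)
box=np.zeros((480,640),bool);box[235:296,205:470]=1
z=P[...,2]
def rect(m,n):
    q=P[m][:,:2].astype(np.float32);r=cv2.minAreaRect(q)
    print(n,m.sum(),"rect c",np.round(r[0],1),"size",np.round(r[1],1),"ang",round(r[2],2),"z",np.round(np.nanmedian(P[m][:,2]),1),"y",q[:,1].min().round(1),q[:,1].max().round(1))
rect(box&(z>4)&(z<20),"plate")
cols=np.arange(640)[None,:]+0*z
rect(box&(z>112)&(z<130)&(cols<430.5),"mid"); rect(box&(z>112)&(z<130)&(cols>=431),"end")
rect(box&(z>48)&(z<66)&(cols>305)&(cols<395),"fallen")
red=(im[...,0]>120)&(im[...,1]<60)&box&(z>85)
rect(red,"knob")
rect(box&(z>46)&(z<62)&(cols<275),"stoptop")
# lane lips lines: project rows/cols at z=16
def px(u,v,h):
    K=s["mtx"];E=s["extrinsics"];d=E[:3,:3]@np.array([(u-K[0,2])/K[0,0],-(v-K[1,2])/K[1,1],-1]);o=E[:3,3]
    return (o+d*(h-o[2])/d[2]).round(1)
for a in [(214,249,16),(455,249,16),(214,283,16),(455,283,16),(318,254,58),(318,279,58),(375,254,58),(375,279,58)]: print(a,px(*a))
q=snapshot("wrist");print(q["T_tool_cam"].round(2),q["mtx"])
save(s,"topcrop",(205,230,475,300),2.9)
E
```

```text
plate 7647 rect c [540.    7.5] size [513.1 120.1] ang 88.55 z 10.2 y -250.5 263.1
mid 823 rect c [ 530.1 -132.1] size [48.5 50. ] ang 86.71 z 119.9 y -157.3 -106.8
end 824 rect c [ 531.3 -187.1] size [48.8 49.4] ang 88.44 z 119.8 y -211.1 -162.3
fallen 1573 rect c [534.1 -13.8] size [109.5  49.3] ang 88.51 z 57.8 y -68.8 41.3
knob 208 rect c [543.6 197. ] size [60.8 11.5] ang 74.57 z 93.8 y 167.8 226.9
stoptop 1137 rect c [543.6 186.6] size [90.6 59.3] ang 87.38 z 53.9 y 140.6 233.1
(214, 249, 16) [577.5 247.9  16. ]
(455, 249, 16) [ 563.7 -228.7   16. ]
(214, 283, 16) [509.7 248.   16. ]
(455, 283, 16) [ 497.4 -225.1   16. ]
(318, 254, 58) [558.1  38.2  58. ]
(318, 279, 58) [510.9  39.4  58. ]
(375, 254, 58) [555.  -69.1  58. ]
(375, 279, 58) [508.1 -67.4  58. ]
[[   0.      0.96    0.29   74.22]
 [   1.     -0.     -0.      0.18]
 [  -0.      0.29   -0.96 -116.28]
 [   0.      0.      0.      1.  ]] [[368.64578153   0.         320.28710711]
 [  0.         368.64578153 237.89748872]
 [  0.           0.           1.        ]]
```

View pics/topcrop.png

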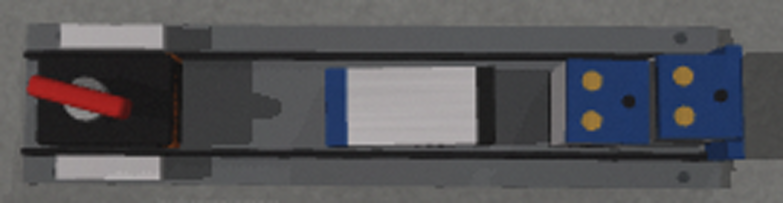

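```bash
cat >> h.py <<'E'
TH=np.deg2rad(-1.58)
def pose(G,phi,spin=0):   # grasp point G (world mm), lean phi deg, spin deg clockwise from above
    f=np.deg2rad(phi);x=np.array([0,-np.cos(f),np.sin(f)]);z=np.array([0,-np.sin(f),-np.cos(f)])
    M=R.from_euler('z',TH-np.deg2rad(spin)).as_matrix()@np.c_[x,np.cross(z,x),z]
    T=np.eye(4);T[:3,:3]=M;T[:3,3]=np.array(G,float)-6*M[:,2];return T
def delta(goal,start=None):
    A=tool(observe()) if start is None else start
    D=np.linalg.inv(A)@goal
    rv=np.rad2deg(R.from_matrix(D[:3,:3]).as_rotvec());print("rotvec",rv.round(2),"shift m",(D[:3,3]/1000).round(4),"rows>=",round(max(np.linalg.norm(D[:3,3])/50,np.linalg.norm(rv)/8.59),1))
def cl(y): return 536.5+.0276*y
def st():
    o=observe();T=tool(o);print("t",o["time"],"grasp pt",(T[:3,3]+6*T[:3,2]).round(1),"rot",np.rad2deg(o["tool_rot"]).round(1),"j",o["joint_pos"].round(2),"F",o["force"].round(1),"M",o["torque"].round(2),"w",round(o["grip_width"],1),"gf",round(o["grasp_force"],1))
E
python3 - <<'E'
from h import *
A=pose([0,0,0],0);
S=np.eye(4);S[:3,:3]=R.from_euler('xyz',[np.pi,0,.2408]).as_matrix();S[:3,3]=[125.198,-509.844,256.304]
delta(pose([535,90,250],0),S)
E
```

```text
rotvec [  0.    -0.   105.38] shift m [ 5.410e-01 -4.848e-01  3.000e-04] rows>= 14.5
```

Call:
send_rows --pt "0 0 105.4 0.541 -0.485 0 1" --pt "0 0 105.4 0.541 -0.485 0 1" --pt "0 0 105.4 0.541 -0.485 0 1" --pt "0 0 105.4 0.541 -0.485 0 1" --pt "0 0 105.4 0.541 -0.485 0 1" --pt "0 0 105.4 0.541 -0.485 0 1" --pt "0 0 105.4 0.541 -0.485 0 1" --pt "0 0 105.4 0.541 -0.485 0 1" --pt "0 0 105.4 0.541 -0.485 0 1" --pt "0 0 105.4 0.541 -0.485 0 1" --pt "0 0 105.4 0.541 -0.485 0 1" --pt "0 0 105.4 0.541 -0.485 0 1" --squeeze 30

```text
time: 1.35
ee_pos: [185.9, -253.4, 256.1]
tool_rot: [-2.961, 0.026, -1.106]
force: [0.2, 0.1, -0.6]
grip_width: 85.8
grasp_force: 0.0
```

```bash
python3 - <<'E'
from h import *
st();delta(pose([535,90,250],0));delta(pose([535,111,180],45))
E
```

```text
t 1.35 grasp pt [ 186.8 -252.8  250.2] rot [-169.7    1.5  -63.4] j [-1.11 -0.09 -0.55  1.14  0.18  3.14] F [ 0.2  0.1 -0.6] M [-0.13  0.19  0.  ] w 85.8 gf 0.0
rotvec [-9.76  3.97 28.  ] shift m [-0.1505 -0.4577  0.0874] rows>= 9.8
rotvec [-20.33  47.94  22.81] shift m [-0.1711 -0.456   0.1606] rows>= 10.3
```

```bash
python3 - <<'E'
from h import *
delta(pose([535,90,250],0,spin=-150)); delta(pose([535,90,250],0,spin=-80))
E
```

```text
rotvec [  -7.66  -10.11 -121.53] shift m [-0.1505 -0.4577  0.0874] rows>= 14.2
rotvec [-10.28  -3.31 -51.78] shift m [-0.1505 -0.4577  0.0874] rows>= 9.8
```

Call:
send_rows --pt "-10.3 -3.3 -51.8 -0.15 -0.458 0.087 1" --pt "-10.3 -3.3 -51.8 -0.15 -0.458 0.087 1" --pt "-10.3 -3.3 -51.8 -0.15 -0.458 0.087 1" --pt "-10.3 -3.3 -51.8 -0.15 -0.458 0.087 1" --pt "-10.3 -3.3 -51.8 -0.15 -0.458 0.087 1" --pt "-10.3 -3.3 -51.8 -0.15 -0.458 0.087 1" --pt "-7.7 -10.1 -121.5 -0.15 -0.458 0.087 1" --pt "-7.7 -10.1 -121.5 -0.15 -0.458 0.087 1" --pt "-7.7 -10.1 -121.5 -0.15 -0.458 0.087 1" --pt "-7.7 -10.1 -121.5 -0.15 -0.458 0.087 1" --pt "-7.7 -10.1 -121.5 -0.15 -0.458 0.087 1" --pt "-7.7 -10.1 -121.5 -0.15 -0.458 0.087 1"

```text
time: 2.55
ee_pos: [538.0, 93.9, 255.3]
tool_rot: [-3.141, -0.001, 0.714]
force: [-0.4, -0.5, -0.1]
grip_width: 85.7
grasp_force: 0.0
```

```bash
python3 - <<'E'
from h import *
st()
for s in (-140,-220,-300,-360): delta(pose([535,90,250],0,spin=s))
E
```

```text
t 2.55 grasp pt [538.   93.9 249.3] rot [-180.    -0.    40.9] j [ 0.17  0.3  -0.09  1.18  0.    2.6 ] F [-0.4 -0.5 -0.1] M [-0.05  0.04 -0.03] w 85.7 gf 0.0
rotvec [-0.01 -0.05 -7.5 ] shift m [-0.0049  0.001  -0.0007] rows>= 0.9
rotvec [ 3.00e-02 -5.00e-02 -8.75e+01] shift m [-0.0049  0.001  -0.0007] rows>= 10.2
rotvec [ 6.000e-02 -3.000e-02 -1.675e+02] shift m [-0.0049  0.001  -0.0007] rows>= 19.5
rotvec [-6.000e-02 -1.000e-02  1.325e+02] shift m [-0.0049  0.001  -0.0007] rows>= 15.4
```

Call:
send_rows --pt "0 0 -100 -0.005 0.001 0 1" --pt "0 0 -100 -0.005 0.001 0 1" --pt "0 0 -100 -0.005 0.001 0 1" --pt "0 0 -100 -0.005 0.001 0 1" --pt "0 0 -100 -0.005 0.001 0 1" --pt "0 0 -100 -0.005 0.001 0 1" --pt "0 0 -100 -0.005 0.001 0 1" --pt "0 0 -100 -0.005 0.001 0 1" --pt "0 0 -100 -0.005 0.001 0 1" --pt "0 0 -100 -0.005 0.001 0 1" --pt "0 0 -100 -0.005 0.001 0 1" --pt "0 0 -100 -0.005 0.001 0 1"

```text
time: 3.75
ee_pos: [531.8, 86.7, 256.0]
tool_rot: [-3.14, -0.001, 2.454]
force: [0.7, -0.6, -0.3]
grip_width: 85.3
grasp_force: 0.0
```

```bash
python3 - <<'E'
from h import *
st()
delta(pose([535,90,250],0));delta(pose([535,111,160],45))
E
```

```text
t 3.75 grasp pt [531.8  86.7 250. ] rot [-179.9   -0.   140.6] j [ 0.16  0.28 -0.1   1.18 -0.    0.85] F [ 0.7 -0.6 -0.3] M [-0.03  0.   -0.02] w 85.3 gf 0.0
rotvec [ 1.000e-02 -1.000e-01 -1.278e+02] shift m [-0.0004  0.0046 -0.    ] rows>= 14.9
rotvec [  49.67   24.23 -119.88] shift m [0.0155 0.0243 0.0917] rows>= 15.4
```

Call:
send_rows --pt "0 0 -127.8 0 0.005 0 1" --pt "0 0 -127.8 0 0.005 0 1" --pt "0 0 -127.8 0 0.005 0 1" --pt "0 0 -127.8 0 0.005 0 1" --pt "0 0 -127.8 0 0.005 0 1" --pt "0 0 -127.8 0 0.005 0 1" --pt "0 0 -127.8 0 0.005 0 1" --pt "0 0 -127.8 0 0.005 0 1" --pt "0 0 -127.8 0 0.005 0 1" --pt "0 0 -127.8 0 0.005 0 1" --pt "0 0 -127.8 0 0.005 0 1" --pt "0 0 -127.8 0 0.005 0 1"

```text
time: 4.95
ee_pos: [535.0, 90.5, 256.0]
tool_rot: [3.141, -0.001, -2.027]
force: [-0.9, 1.0, 0.6]
grip_width: 85.7
grasp_force: 0.0
```

Call:
send_rows --pt "0 0 -26 0 0 0 1" --pt "0 0 -26 0 0 0 1" --pt "0 0 -26 0 0 0 1" --pt "0 0 -26 0 0 0 1"

```text
time: 5.35
ee_pos: [535.0, 90.5, 256.0]
tool_rot: [3.14, -0.0, -1.58]
force: [0.4, 0.5, -0.3]
grip_width: 85.3
grasp_force: 0.0
```

```bash
python3 - <<'E'
from h import *
st();delta(pose([535,111,160],45))
T=tool(observe());s=snapshot("wrist");save(s,"w1");P=cloud(s,T);z=P[...,2]
m=(z>50)&(z<66);q=P[m][:,:2].astype(np.float32);k=(q[:,1]<60)&(q[:,1]>-90)&(abs(q[:,0]-535)<40);print(cv2.minAreaRect(q[k]),np.median(P[m][:,2]))
m=(z>112)&(z<130);q=P[m][:,:2];print(q.min(0),q.max(0))
E
```

```text
t 5.35 grasp pt [535.   90.5 250. ] rot [179.9  -0.  -90.5] j [ 0.17  0.29 -0.09  1.19 -0.   -1.39] F [ 0.4  0.5 -0.3] M [-0.03  0.04 -0.03] w 85.3 gf 0.0
rotvec [-0.34 44.98  1.03] shift m [-0.0247 -0.      0.0918] rows>= 5.2
((536.0507202148438, -14.814022064208984), (110.2815170288086, 50.18399429321289), 89.14110565185547) 56.24676022505332Traceback (most recent call last):
  File "<stdin>", line 5, in <module>
    return umr_minimum(a, axis, None, out, keepdims, initial, where)
ValueError: zero-size array to reduction operation minimum which has no identity
```

View pics/w1.png

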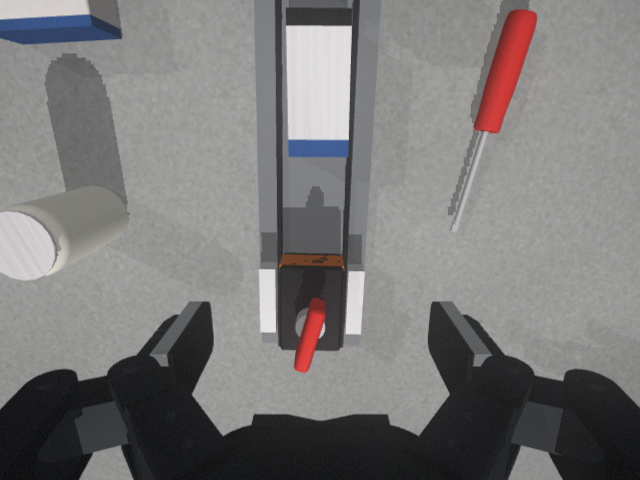

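The wrist view shows the fallen module centred in the lane (cols 287–350, rows 8–157, blue end nearest the stop). The knob is at ~(312,335), turned slightly clockwise. The grasp will use a 45° lean.

Call:
send_rows --pt "-0.3 45 1 -0.025 0 0.092 1" --pt "-0.3 45 1 -0.025 0 0.092 1" --pt "-0.3 45 1 -0.025 0 0.092 1" --pt "-0.3 45 1 -0.025 0 0.092 1" --pt "-0.3 45 1 -0.025 0 0.092 1" --pt "-0.3 45 1 -0.025 0 0.092 1" --pt "-0.3 45 1 -0.025 0 0.092 1" --pt "-0.3 45 1 -0.025 0 0.092 1"

```text
time: 6.2
ee_pos: [535.6, 115.1, 164.7]
tool_rot: [-3.138, -0.784, -1.602]
force: [-0.9, -1.1, 0.8]
grip_width: 85.6
grasp_force: 0.0
```

```bash
python3 - <<'E'
from h import *
st();delta(pose([536,76,108],45));delta(pose([536,12,44],45))
E
```

```text
t 6.2 grasp pt [535.5 110.9 160.5] rot [-179.8  -44.9  -91.8] j [ 0.54  0.65 -0.    1.4  -0.64 -0.84] F [-0.9 -1.1  0.8] M [0.58 0.01 0.02] w 85.6 gf 0.0
rotvec [-0.08  0.11 -0.13] shift m [-0.0124 -0.0013  0.0617] rows>= 1.3
rotvec [-0.08  0.11 -0.13] shift m [-0.0122 -0.003   0.1522] rows>= 3.1
```

Call:
send_rows --pt "0 0 0 -0.012 -0.001 0.03 1" --pt "0 0 0 -0.012 -0.001 0.06 1" --pt "0 0 0 -0.012 -0.001 0.08 1" --pt "0 0 0 -0.012 -0.002 0.1 1" --pt "0 0 0 -0.012 -0.002 0.12 1" --pt "0 0 0 -0.012 -0.002 0.135 1" --pt "0 0 0 -0.012 -0.002 0.145 1" --pt "0 0 0 -0.012 -0.002 0.152 1" --pt "0 0 0 -0.012 -0.002 0.152 1"

```text
time: 7.1
ee_pos: [534.8, 15.5, 48.9]
tool_rot: [-3.138, -0.785, -1.602]
force: [-0.2, -0.3, -0.3]
grip_width: 85.7
grasp_force: 0.0
```

```bash
python3 - <<'E'
from h import *
st();s=snapshot("scene");save(s,"s1",(170,120,510,375),2.3)
E
```

```text
t 7.1 grasp pt [534.7  11.3  44.6] rot [-179.8  -45.   -91.8] j [ 0.39  0.69 -0.28  0.99 -0.7  -1.  ] F [-0.2 -0.3 -0.3] M [ 0.65 -0.02 -0.04] w 85.7 gf 0.0
```

View pics/s1.png

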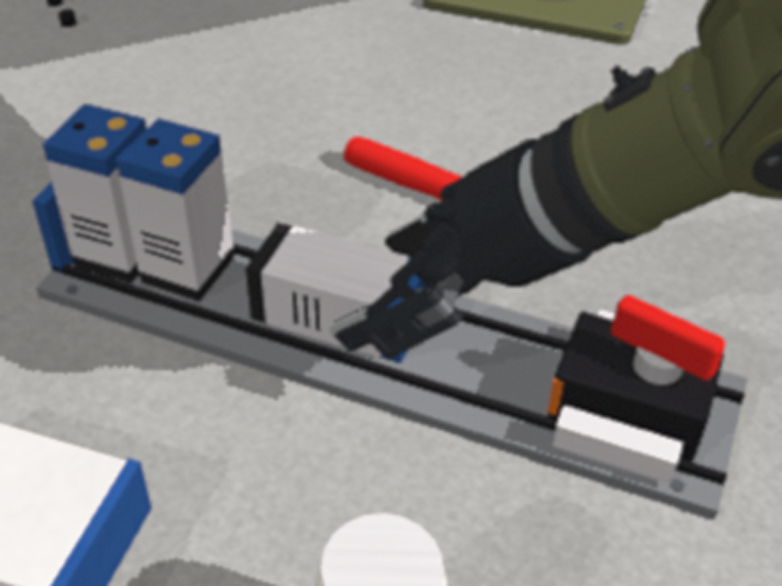

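The gripper straddles the lying module near its blue end (fingers ~(400,320) in the crop) and is clear of the stop. I'm closing it now.

Call:
send_rows --pt "0 0 0 0 0 0 0.4" --pt "0 0 0 0 0 0 0.4" --pt "0 0 0 0 0 0 0.4" --pt "0 0 0 0 0 0 0.4" --pt "0 0 0 0 0 0 0.4" --pt "0 0 0 0 0 0 0.4" --squeeze 45

```text
time: 7.75
ee_pos: [535.6, 17.1, 48.9]
tool_rot: [-3.138, -0.785, -1.599]
force: [-0.9, 4.3, 5.2]
grip_width: 49.9
grasp_force: 47.4
```

```bash
python3 - <<'E'
from h import *
st();T=tool(observe());G=T[:3,3]+6*T[:3,2]
delta(pose(G+[0,10,70],45));delta(pose(G+[0,30,90],0));delta(pose([537.5,55,104],-45))
E
```

```text
t 7.75 grasp pt [535.5  12.8  44.6] rot [-179.8  -45.   -91.6] j [ 0.4   0.7  -0.27  0.99 -0.7  -1.  ] F [-0.9  4.3  5.2] M [ 0.45 -0.1   0.1 ] w 49.9 gf 47.4
rotvec [-0.18  0.01 -0.04] shift m [ 0.0424  0.0001 -0.0566] rows>= 1.4
rotvec [-1.800e-01 -4.499e+01  3.000e-02] shift m [ 0.0467  0.0005 -0.0831] rows>= 5.2
rotvec [ -0.17 -89.99   0.1 ] shift m [ 0.0181 -0.0011 -0.0658] rows>= 10.5
```

Call:
send_rows --pt "0 0 0 0.006 0 -0.007 0.4" --pt "0 0 0 0.015 0 -0.02 0.4" --pt "0 0 0 0.028 0 -0.036 0.4" --pt "0 0 0 0.038 0 -0.05 0.4" --pt "0 0 0 0.042 0 -0.056 0.4" --pt "0 0 0 0.042 0 -0.056 0.4"

```text
time: 8.35
ee_pos: [535.3, 26.7, 118.1]
tool_rot: [-3.139, -0.784, -1.6]
force: [-0.3, 0.4, -3.2]
grip_width: 49.5
grasp_force: 47.1
```

```bash
python3 - <<'E'
from h import *
st()
for f in np.linspace(0,1,7)[1:]: delta(pose([535.5+2*f,22+32*f,114],45-90*f))
E
```

```text
t 8.35 grasp pt [535.2  22.4 113.8] rot [-179.8  -44.9  -91.7] j [ 0.41  0.62 -0.2   1.15 -0.7  -0.99] F [-0.3  0.4 -3.2] M [ 1.08 -0.04  0.03] w 49.5 gf 47.1
rotvec [ -0.11 -14.95  -0.05] shift m [-0.0018 -0.0006 -0.0034] rows>= 1.7
rotvec [ -0.12 -29.95  -0.04] shift m [-0.0041 -0.0007 -0.0066] rows>= 3.5
rotvec [-1.300e-01 -4.495e+01 -2.000e-02] shift m [-0.0067 -0.0009 -0.0094] rows>= 5.2
rotvec [ -0.13 -59.95  -0.  ] shift m [-0.0095 -0.0011 -0.0119] rows>= 7.0
rotvec [-1.300e-01 -7.495e+01  1.000e-02] shift m [-0.0127 -0.0013 -0.0142] rows>= 8.7
rotvec [-1.300e-01 -8.995e+01  3.000e-02] shift m [-0.0163 -0.0015 -0.0165] rows>= 10.5
```

Call:
send_rows --pt "-0.1 -7 0 -0.001 0 -0.0015 0.4" --pt "-0.1 -15 0 -0.002 -0.001 -0.0035 0.4" --pt "-0.1 -22.5 0 -0.003 -0.001 -0.005 0.4" --pt "-0.1 -30 0 -0.004 -0.001 -0.0065 0.4" --pt "-0.1 -37.5 0 -0.0055 -0.001 -0.008 0.4" --pt "-0.1 -45 0 -0.0065 -0.001 -0.0095 0.4" --pt "-0.1 -52.5 0 -0.008 -0.001 -0.0105 0.4" --pt "-0.1 -60 0 -0.0095 -0.001 -0.012 0.4" --pt "-0.1 -67.5 0 -0.011 -0.001 -0.013 0.4" --pt "-0.1 -75 0 -0.0125 -0.001 -0.014 0.4" --pt "-0.1 -83 0 -0.0145 -0.0015 -0.0155 0.4" --pt "-0.1 -90 0 -0.0165 -0.0015 -0.0165 0.4"

```text
time: 9.55
ee_pos: [536.4, 48.6, 116.6]
tool_rot: [3.14, 0.788, -1.6]
force: [-0.5, 1.1, -3.7]
grip_width: 49.5
grasp_force: 47.4
```

Call:
send_rows --pt "0 0 0 0 0 0 0.4" --pt "0 0 0 0 0 0 0.4"

```text
time: 9.75
ee_pos: [536.4, 49.1, 116.1]
tool_rot: [3.136, 0.783, -1.602]
force: [0.7, 0.6, -2.0]
grip_width: 49.8
grasp_force: 47.5
```

```bash
python3 - <<'E'
from h import *
st();delta(pose([537.5,54,95],-45))
s=snapshot("scene");save(s,"s2",(170,90,510,345),2.3)
t=snapshot("top");P=cloud(t);im=t["img"].astype(int);z=P[...,2]
m=(im[...,2]>90)&(im[...,0]<70)&(z>115)&(abs(P[...,0]-535)<60)&(P[...,1]>0)&(P[...,1]<120)
print(m.sum());q=P[m]; print(q.min(0),q.max(0),cv2.minAreaRect(q[:,:2].astype(np.float32)))
if len(q)>10:
  A=np.c_[q[:,:2]-q[:,:2].mean(0),np.ones(len(q))];print(np.linalg.lstsq(A,q[:,2],rcond=None)[0])
P=cloud(s);im=s["img"].astype(int)
m=(im[...,2]>90)&(im[...,0]<90)&(P[...,2]>90)&(abs(P[...,0]-535)<60)&(P[...,1]>0)&(P[...,1]<120)
q=P[m];print(m.sum(),q.min(0),q.max(0))
E
```

```text
t 9.75 grasp pt [536.5  53.3 111.8] rot [179.7  44.8 -91.8] j [-0.29  0.55 -0.34  0.94  0.75 -1.93] F [ 0.7  0.6 -2. ] M [-1.04  0.03 -0.  ] w 49.8 gf 47.5
rotvec [ 0.16 -0.16 -0.15] shift m [ 0.0114 -0.0011  0.0124] rows>= 0.3
706
[510.37084293  40.92338025 130.61391442] [561.24057301  88.44920482 144.38052019] ((536.2550659179688, 64.84840393066406), (46.9096794128418, 50.69089126586914), 88.55995178222656)
[2.80267787e-03 8.69361730e-05 1.40363806e+02]
829 [483.35697772   1.61897125 123.55058066] [590.18237103  87.66795488 171.97307426]
```

View pics/s2.png

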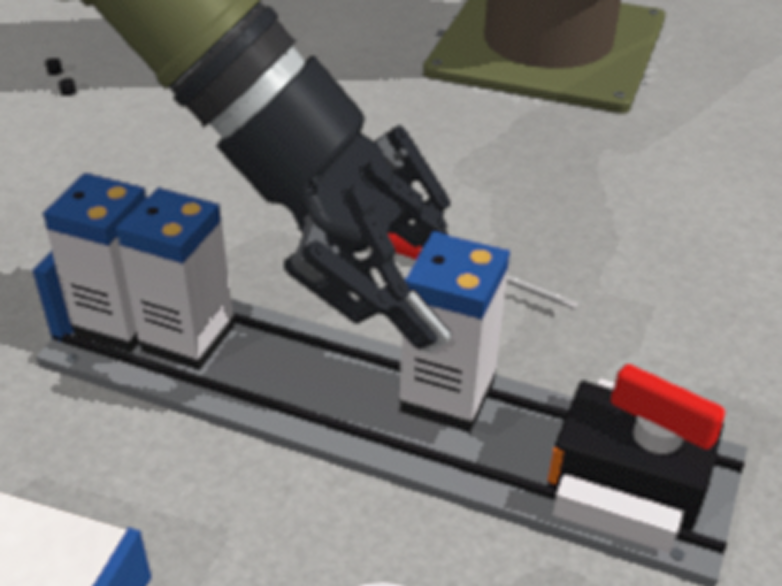

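The module is upright with its blue end up. Its top plane is level at z=140.4 against 120 for the standing ones, so it needs lowering by about 20 mm.

Call:
send_rows --pt "0 0 0 0.004 -0.001 0.004 0.4" --pt "0 0 0 0.007 -0.0015 0.007 0.4" --pt "0 0 0 0.01 -0.0015 0.01 0.4" --pt "0 0 0 0.012 -0.0015 0.012 0.4" --pt "0 0 0 0.0132 -0.0015 0.0132 0.4" --pt "0 0 0 0.0141 -0.0015 0.0141 0.4" --pt "0 0 0 0.0141 -0.0015 0.0141 0.4"

```text
time: 10.55
ee_pos: [538.6, 49.6, 97.6]
tool_rot: [3.141, 0.785, -1.598]
force: [1.0, -0.2, -2.6]
grip_width: 49.6
grasp_force: 47.5
```

```bash
cat > mod.py <<'E'
from h import *
def tops():
    t=snapshot("top");P=cloud(t);im=t["img"].astype(int);z=P[...,2]
    m=(im[...,2]>60)&(im[...,0]<70)&(z>115)&(z<130)&(abs(P[...,0]-535)<45)
    n,l=cv2.connectedComponents(m.astype(np.uint8))
    for i in range(1,n):
        q=P[l==i]
        if len(q)<150: continue
        A=np.c_[q[:,:2]-q[:,:2].mean(0),np.ones(len(q))];r=cv2.minAreaRect(q[:,:2].astype(np.float32))
        print("top",len(q),np.round(r[0],1),np.round(r[1],1),round(r[2],1),"off centreline",round(r[0][0]-cl(r[0][1]),1),"plane",np.linalg.lstsq(A,q[:,2],rcond=None)[0].round(3))
    return t
E
python3 -c "
from mod import *
st();tops()"
```

```text
t 10.55 grasp pt [538.7  53.9  93.3] rot [179.9  45.  -91.6] j [-0.29  0.57 -0.35  0.9   0.75 -1.93] F [ 1.  -0.2 -2.6] M [-1.04  0.02  0.  ] w 49.6 gf 47.5
top 690 [537.2  64.7] [48.1 51.3] 89.0 off centreline -1.1 plane [2.0000e-03 1.0000e-03 1.2088e+02]
```

Call:
send_rows --pt "0 0 0 0.0007 0 0.0007 0.4" --pt "0 0 0 0.0007 0 0.0007 0.4" --pt "0 0 0 0.0007 0 0.0007 0.65" --pt "0 0 0 0.0007 0 0.0007 0.85" --pt "0 0 0 0.0007 0 0.0007 0.85" --pt "0 0 0 0.0007 0 0.0007 0.85" --pt "0 0 0 0.0007 0 0.0007 0.85"

```text
time: 11.3
ee_pos: [538.8, 49.7, 96.9]
tool_rot: [3.142, 0.785, -1.598]
force: [-0.4, -0.7, 0.1]
grip_width: 72.7
grasp_force: 0.0
```

```bash
python3 -c "
from mod import *
st();tops();T=tool(observe());G=T[:3,3]+6*T[:3,2];delta(pose(G+[0,0,110],-45))"
```

```text
t 11.3 grasp pt [538.9  53.9  92.6] rot [180.   45.  -91.5] j [-0.29  0.57 -0.36  0.9   0.75 -1.93] F [-0.4 -0.7  0.1] M [-0.62 -0.   -0.03] w 72.7 gf 0.0
top 686 [538.2  64.7] [47.9 49.6] 88.7 off centreline -0.1 plane [1.10000e-02 3.00000e-03 1.19778e+02]
rotvec [ 0.04 -0.01  0.03] shift m [-0.0778  0.     -0.0778] rows>= 2.2
```

Call:
send_rows --pt "0 0 0 -0.005 0 -0.005 0.85" --pt "0 0 0 -0.015 0 -0.015 0.85" --pt "0 0 0 -0.03 0 -0.03 0.85" --pt "0 0 0 -0.045 0 -0.045 0.85" --pt "0 0 0 -0.06 0 -0.06 0.85" --pt "0 0 0 -0.078 0 -0.078 0.85" --pt "0 0 0 -0.078 0 -0.078 0.85"

```text
time: 12.05
ee_pos: [540.5, 49.5, 210.8]
tool_rot: [-3.133, 0.785, -1.592]
force: [0.8, -1.0, 0.3]
grip_width: 72.8
grasp_force: 0.0
```

```bash
python3 -c "
from mod import *
st();delta(pose([543,197,200],0,14))"
```

```text
t 12.05 grasp pt [540.6  53.7 206.6] rot [-179.5   45.   -91.2] j [-0.29  0.45 -0.22  1.15  0.75 -1.93] F [ 0.8 -1.   0.3] M [-0.62  0.02  0.01] w 72.8 gf 0.0
rotvec [ 5.18 44.77 13.44] shift m [-0.101   0.0015  0.1077] rows>= 5.5
```

Call:
send_rows --pt "5.2 44.8 13.4 -0.101 0.0015 0.108 0.85" --pt "5.2 44.8 13.4 -0.101 0.0015 0.108 0.85" --pt "5.2 44.8 13.4 -0.101 0.0015 0.108 0.85" --pt "5.2 44.8 13.4 -0.101 0.0015 0.108 0.85" --pt "5.2 44.8 13.4 -0.101 0.0015 0.108 0.85" --pt "5.2 44.8 13.4 -0.101 0.0015 0.108 0.85" --pt "5.2 44.8 13.4 -0.101 0.0015 0.108 0.85" --pt "5.2 44.8 13.4 -0.101 0.0015 0.108 0.85"

```text
time: 12.85
ee_pos: [540.8, 198.0, 201.4]
tool_rot: [3.135, -0.001, -1.84]
force: [0.0, -0.0, 0.6]
grip_width: 72.4
grasp_force: 0.0
```

```bash
python3 -c "
from mod import *
st();T=tool(observe());s=snapshot('wrist');save(s,'w2');P=cloud(s,T);im=s['img'].astype(int)
m=(im[...,0]>120)&(im[...,1]<70)&(P[...,2]>86)&(P[...,2]<105)&(abs(P[...,0]-543)<50)
q=P[m];print(m.sum(),cv2.minAreaRect(q[:,:2].astype(np.float32)),np.median(q[:,2]))
delta(pose([543,197,83],0,14))"
```

```text
t 12.85 grasp pt [540.7 198.  195.4] rot [ 179.6   -0.  -105.4] j [ 0.35  0.38 -0.11  1.09  0.   -0.95] F [ 0.  -0.   0.6] M [-0.01 -0.   -0.  ] w 72.4 gf 0.0
1839 ((545.7926635742188, 195.22384643554688), (62.39742660522461, 13.819461822509766), 73.92008209228516) 92.087317708612
rotvec [ 0.4  -0.05  0.05] shift m [-0.0007 -0.003   0.1124] rows>= 2.2
```

View pics/w2.png

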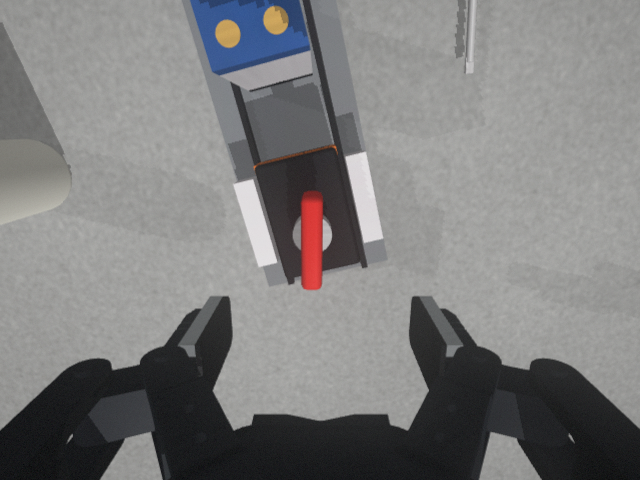

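The knob bar is vertical in the wrist view at (312,240), centred between the fingers to within ~4 mm, and the other objects are clear of the gripper. I'm descending.

```bash
python3 -c "
from mod import *
st();delta(pose([544.3,196.5,83.5],0,15))"
```

```text
t 12.9 grasp pt [540.6 197.  195.4] rot [ 1.796e+02 -1.000e-01 -1.055e+02] j [ 0.35  0.38 -0.11  1.09  0.   -0.95] F [ 0.6 -0.5  0.8] M [ 0.01 -0.03  0.04] w 72.8 gf 0.0
rotvec [ 0.4  -0.06  1.05] shift m [-0.0006 -0.0044  0.1119] rows>= 2.2
```

Call:
send_rows --pt "0.4 0 1 -0.0006 -0.0044 0.02 0.85" --pt "0.4 0 1 -0.0006 -0.0044 0.05 0.85" --pt "0.4 0 1 -0.0006 -0.0044 0.075 0.85" --pt "0.4 0 1 -0.0006 -0.0044 0.095 0.85" --pt "0.4 0 1 -0.0006 -0.0044 0.107 0.85" --pt "0.4 0 1 -0.0006 -0.0044 0.111 0.85" --pt "0.4 0 1 -0.0006 -0.0044 0.111 0.1" --pt "0.4 0 1 -0.0006 -0.0044 0.111 0.1" --pt "0.4 0 1 -0.0006 -0.0044 0.111 0.1" --pt "0.4 0 1 -0.0006 -0.0044 0.111 0.1" --pt "0.4 0 1 -0.0006 -0.0044 0.111 0.1" --pt "0.4 0 1 -0.0006 -0.0044 0.111 0.1" --squeeze 40

```text
time: 14.1
ee_pos: [546.0, 197.7, 93.4]
tool_rot: [-3.138, 0.001, -1.859]
force: [-1.9, 0.5, 8.4]
grip_width: 13.3
grasp_force: 44.8
```

```bash
python3 -c "
from mod import *
st();T=tool(observe());G=T[:3,3]+6*T[:3,2];
for d in (40,100,226): delta(pose(G+[-.0276*d,-d,0],0,14))"
```

```text
t 14.1 grasp pt [546.  197.7  87.4] rot [-1.798e+02  1.000e-01 -1.065e+02] j [ 0.35  0.46 -0.28  0.83 -0.   -0.93] F [-1.9  0.5  8.4] M [0.01 0.52 0.07] w 13.3 gf 44.8
rotvec [-0.22  0.06 -0.93] shift m [ 0.0387 -0.0103 -0.    ] rows>= 0.8
rotvec [-0.22  0.06 -0.93] shift m [ 0.0967 -0.0258 -0.    ] rows>= 2.0
rotvec [-0.22  0.06 -0.93] shift m [ 0.2185 -0.0583 -0.    ] rows>= 4.5
```

Call:
send_rows --pt "-0.2 0 0 0 0 -0.003 0.1" --pt "-0.2 0 0 0.003 -0.001 -0.003 0.1" --pt "-0.2 0 0 0.009 -0.0024 -0.003 0.1" --pt "-0.2 0 0 0.0155 -0.0041 -0.003 0.1" --pt "-0.2 0 0 0.022 -0.0059 -0.003 0.1" --pt "-0.2 0 0 0.028 -0.0075 -0.003 0.1" --pt "-0.2 0 0 0.034 -0.0091 -0.003 0.1" --pt "-0.2 0 0 0.04 -0.0107 -0.003 0.1" --pt "-0.2 0 0 0.045 -0.012 -0.003 0.1" --pt "-0.2 0 0 0.05 -0.0134 -0.003 0.1" --pt "-0.2 0 0 0.055 -0.0147 -0.003 0.1" --pt "-0.2 0 0 0.06 -0.016 -0.003 0.1"

```text
time: 15.3
ee_pos: [543.8, 134.9, 93.6]
tool_rot: [3.14, 0.0, -1.859]
force: [5.5, 3.1, -13.4]
grip_width: 13.5
grasp_force: 41.3
```

```bash
python3 -c "
from mod import *
st();tops();T=tool(observe());G=T[:3,3]+6*T[:3,2];
for d in (40,70): delta(pose(G+[-.0276*d,-d,0],0,14.7))"
```

```text
t 15.3 grasp pt [543.8 134.9  87.6] rot [ 179.9    0.  -106.5] j [ 0.24  0.44 -0.32  0.81  0.   -1.04] F [  5.5   3.1 -13.4] M [ 0.65 -1.22  0.1 ] w 13.5 gf 41.3
top 688 [537.8  55.1] [46.2 49.6] 88.6 off centreline -0.2 plane [-2.00000e-03  0.00000e+00  1.19906e+02]
top 708 [ 531.1 -186.8] [48.5 49. ] 88.6 off centreline -0.2 plane [ 4.00000e-03 -0.00000e+00  1.19652e+02]
top 704 [ 529.9 -132.4] [48.  49.6] 86.2 off centreline -2.9 plane [-0.00000e+00  3.00000e-03  1.19686e+02]
rotvec [ 0.08 -0.06 -0.29] shift m [ 0.0387 -0.0103  0.    ] rows>= 0.8
rotvec [ 0.08 -0.06 -0.29] shift m [ 0.0677 -0.0181  0.    ] rows>= 1.4
```

Call:
send_rows --pt "0 0 0 0.006 -0.0025 0.001 0.1" --pt "0 0 0 0.012 -0.0042 0.0015 0.1" --pt "0 0 0 0.018 -0.0058 0.0015 0.1" --pt "0 0 0 0.024 -0.0074 0.0015 0.1" --pt "0 0 0 0.03 -0.009 0.0015 0.1" --pt "0 0 0 0.036 -0.0106 0.0015 0.1" --pt "0 0 0 0.042 -0.0122 0.0015 0.1" --pt "0 0 0 0.048 -0.0138 0.0015 0.1" --pt "0 0 0 0.054 -0.0154 0.0015 0.1" --pt "0 0 0 0.06 -0.017 0.0015 0.1" --pt "0 0 0 0.066 -0.0186 0.0015 0.1" --pt "0 0 0 0.07 -0.0197 0.0015 0.1"

```text
time: 16.55
ee_pos: [541.5, 61.5, 93.4]
tool_rot: [3.139, -0.001, -1.86]
force: [-3.6, 4.0, 5.5]
grip_width: 13.1
grasp_force: 44.7
```

```bash
python3 -c "
from mod import *
st();tops();T=tool(observe());G=T[:3,3]+6*T[:3,2];
for d in (70,): delta(pose(G+[-.0276*d,-d,0],0,14.7))"
```

```text
t 16.55 grasp pt [541.5  61.5  87.4] rot [ 1.798e+02 -1.000e-01 -1.065e+02] j [ 0.11  0.42 -0.36  0.8  -0.   -1.17] F [-3.6  4.   5.5] M [0.83 0.56 0.1 ] w 13.1 gf 44.7
top 678 [535.7 -18.7] [45.7 49.4] 88.3 off centreline -0.2 plane [-2.0000e-03  6.0000e-03  1.1989e+02]
top 704 [ 531.2 -186.9] [49.3 49. ] 88.7 off centreline -0.1 plane [4.0000e-03 7.0000e-03 1.1972e+02]
top 702 [ 529.9 -132.4] [48.2 49.3] 86.2 off centreline -3.0 plane [2.00000e-03 3.00000e-03 1.19727e+02]
rotvec [ 0.15 -0.14 -0.3 ] shift m [ 0.0677 -0.0181  0.0001] rows>= 1.4
```

Call:
send_rows --pt "0 0 0 0.006 -0.0012 -0.0003 0.1" --pt "0 0 0 0.012 -0.0028 -0.0005 0.1" --pt "0 0 0 0.018 -0.0044 -0.0005 0.1" --pt "0 0 0 0.024 -0.006 -0.0005 0.1" --pt "0 0 0 0.03 -0.0076 -0.0005 0.1" --pt "0 0 0 0.036 -0.0092 -0.0005 0.1" --pt "0 0 0 0.042 -0.0108 -0.0005 0.1" --pt "0 0 0 0.047 -0.0121 -0.0005 0.1" --pt "0 0 0 0.051 -0.0132 -0.0005 0.1" --pt "0 0 0 0.054 -0.014 -0.0005 0.1" --pt "0 0 0 0.057 -0.0148 -0.0005 0.1" --pt "0 0 0 0.06 -0.0156 -0.0005 0.1"

```text
time: 17.8
ee_pos: [539.4, -0.4, 93.4]
tool_rot: [3.138, -0.002, -1.86]
force: [-2.8, 4.1, 5.5]
grip_width: 13.2
grasp_force: 44.5
```

```bash
python3 -c "
from mod import *
st();tops()"
```

```text
t 17.8 grasp pt [ 5.394e+02 -4.000e-01  8.740e+01] rot [ 1.798e+02 -1.000e-01 -1.066e+02] j [-0.    0.41 -0.38  0.79 -0.   -1.28] F [-2.8  4.1  5.5] M [0.86 0.55 0.05] w 13.2 gf 44.5
top 693 [ 531.3 -187.4] [48.4 49.6] 89.7 off centreline -0.1 plane [5.00000e-03 6.00000e-03 1.19669e+02]
top 180 [532.6 -98.4] [47.5 12.2] 0.5 off centreline -1.2 plane [-2.00000e-03  1.30000e-02  1.19796e+02]
top 690 [ 529.3 -132.6] [47.5 48.9] 87.5 off centreline -3.5 plane [-3.00000e-03  0.00000e+00  1.19679e+02]
```

Call:
send_rows --pt "0 0 0 0.0025 -0.0007 0 0.1" --pt "0 0 0 0.005 -0.0013 0 0.1" --pt "0 0 0 0.0075 -0.002 0 0.1" --pt "0 0 0 0.01 -0.0027 0 0.1" --pt "0 0 0 0.0125 -0.0033 0 0.1" --pt "0 0 0 0.015 -0.004 0 0.1" --pt "0 0 0 0.0175 -0.0047 0 0.1" --pt "0 0 0 0.02 -0.0053 0 0.1" --pt "0 0 0 0.022 -0.0058 0 0.1" --pt "0 0 0 0.024 -0.0064 0 0.1" --pt "0 0 0 0.024 -0.0064 0 0.1"

```text
time: 18.95
ee_pos: [538.9, -15.0, 93.4]
tool_rot: [3.132, 0.021, -1.854]
force: [-2.2, 33.1, 5.2]
grip_width: 12.8
grasp_force: 45.2
```

Call:
send_rows --pt "0 0 0 0.001 -0.0003 0 0.1" --pt "0 0 0 0.002 -0.0006 0 0.1" --pt "0 0 0 0.003 -0.0009 0 0.1" --pt "0 0 0 0.003 -0.0009 0 0.1"

```text
time: 19.35
ee_pos: [538.9, -15.3, 93.4]
tool_rot: [3.131, 0.027, -1.852]
force: [-2.3, 41.3, 5.7]
grip_width: 13.1
grasp_force: 45.3
```

```bash
python3 -c "
from mod import *
st();tops()"
```

```text
t 19.35 grasp pt [538.9 -15.1  87.4] rot [ 179.4    1.5 -106.1] j [-0.04  0.41 -0.38  0.79  0.03 -1.33] F [-2.3 41.3  5.7] M [ 7.71  0.29 -0.09] w 13.1 gf 45.3
top 1080 [ 530.4 -177.5] [71.9 50.9] 88.3 off centreline -1.2 plane [2.00000e-03 3.00000e-03 1.19713e+02]
```

The row is snug: the stop is blocked with 41 N, and the face position matches three packed modules. I'll ease the push, then turn the knob.

Call:
send_rows --pt "0 0 0 -0.004 0.001 0 0.1" --pt "0 0 0 -0.008 0.002 0 0.1" --pt "0 0 0 -0.009 0.002 0 0.1" --pt "0 0 0 -0.009 0.002 0 0.1"

```text
time: 19.8
ee_pos: [538.9, -14.3, 93.4]
tool_rot: [3.135, 0.007, -1.856]
force: [-4.0, 16.3, 6.6]
grip_width: 12.9
grasp_force: 45.3
```

```bash
python3 -c "
from mod import *
st();tops()"
```

```text
t 19.8 grasp pt [538.9 -14.3  87.4] rot [ 179.6    0.4 -106.4] j [-0.03  0.41 -0.38  0.79  0.01 -1.32] F [-4.  16.3  6.6] M [3.24 0.62 0.05] w 12.9 gf 45.3
top 1225 [ 530.7 -170.8] [87.1 50.5] 89.6 off centreline -1.1 plane [-3.00000e-03 -3.00000e-03  1.19706e+02]
```

Call:
send_rows --pt "0 0 6 0 0 0 0.1" --pt "0 0 12 0 0 0 0.1" --pt "0 0 18 0 0 0 0.1" --pt "0 0 24 0 0 0 0.1" --pt "0 0 30 0 0 0 0.1" --pt "0 0 36 0 0 0 0.1" --pt "0 0 42 0 0 0 0.1" --pt "0 0 48 0 0 0 0.1" --pt "0 0 53 0 0 0 0.1" --pt "0 0 57 0 0 0 0.1" --pt "0 0 60 0 0 0 0.1" --pt "0 0 60 0 0 0 0.1"

```text
time: 21.05
ee_pos: [539.7, -15.2, 93.4]
tool_rot: [3.134, -0.001, -2.906]
force: [-1.5, 14.1, 5.1]
grip_width: 13.1
grasp_force: 44.7
```

```bash
python3 -c "
from mod import *
st()"
```

```text
t 21.05 grasp pt [539.7 -15.2  87.4] rot [ 1.795e+02 -1.000e-01 -1.665e+02] j [-0.03  0.41 -0.38  0.79  0.01 -0.27] F [-1.5 14.1  5.1] M [ 2.85  0.34 -0.13] w 13.1 gf 44.7
```

Call:
send_rows --pt "0 0 2 0 0 0 0.1" --pt "0 0 4 0 0 0 0.1" --pt "0 0 6 0 0 0 0.1" --pt "0 0 6 0 0 0 0.1" --pt "0 0 6 0 0 0 0.1"

```text
time: 21.55
ee_pos: [539.7, -15.3, 93.4]
tool_rot: [3.134, -0.002, -3.009]
force: [-2.6, 14.2, 5.1]
grip_width: 13.1
grasp_force: 44.6
```

```bash
python3 -c "
from mod import *
st()"
```

```text
t 21.55 grasp pt [539.7 -15.3  87.4] rot [ 1.796e+02 -1.000e-01 -1.724e+02] j [-0.03  0.41 -0.38  0.79  0.01 -0.16] F [-2.6 14.2  5.1] M [ 2.7   0.31 -0.03] w 13.1 gf 44.6
```

Call:
send_rows --pt "0 0 3 0 0 0 0.1" --pt "0 0 5 0 0 0 0.1" --pt "0 0 7 0 0 0 0.1" --pt "0 0 7 0 0 0 0.1"

```text
time: 21.95
ee_pos: [539.3, -15.4, 93.5]
tool_rot: [3.135, -0.003, -3.127]
force: [-3.2, 13.0, 6.9]
grip_width: 13.6
grasp_force: 86.6
```

```bash
python3 -c "
from mod import *
st();tops()"
```

```text
t 21.95 grasp pt [539.3 -15.4  87.5] rot [ 179.6   -0.2 -179.2] j [-0.03  0.41 -0.38  0.79  0.01 -0.05] F [-3.2 13.   6.9] M [2.5  0.68 1.67] w 13.6 gf 86.6
top 1232 [ 530.7 -170.6] [86.5 50.7] 88.6 off centreline -1.1 plane [-4.00000e-03  2.00000e-03  1.19738e+02]
```

Call:
send_rows --pt "0 0 -2 0 0.002 0 0.1" --pt "0 0 -3 0 0.004 0 0.1" --pt "0 0 -3 0 0.004 0 0.1" --pt "0 0 -3 0 0.004 0 0.35" --pt "0 0 -3 0 0.004 0 0.35" --pt "0 0 -3 0 0.004 0 0.35" --pt "0 0 -3 0 0.004 0 0.35"

```text
time: 22.7
ee_pos: [540.1, -15.2, 93.1]
tool_rot: [-3.14, -0.002, -3.082]
force: [0.4, 0.9, -0.7]
grip_width: 30.2
grasp_force: 0.0
```

```bash
python3 -c "
from mod import *
st()"
```

```text
t 22.7 grasp pt [540.1 -15.2  87.1] rot [-1.799e+02 -1.000e-01 -1.766e+02] j [-0.03  0.41 -0.38  0.79 -0.   -0.09] F [ 0.4  0.9 -0.7] M [ 0.04 -0.02  0.  ] w 30.2 gf 0.0
```

Free of contact; lifting straight up and away.

Call:
send_rows --pt "0 0 0 0 0 -0.01 0.35" --pt "0 0 0 0 0 -0.03 0.35" --pt "0 0 0 0 0 -0.06 0.35" --pt "0 0 0 0 0 -0.1 0.35" --pt "0 0 0 0 0 -0.14 0.35" --pt "0 0 0 0 0.05 -0.16 0.35" --pt "0 0 0 0 0.1 -0.16 0.35" --pt "0 0 0 0 0.15 -0.16 0.35" --pt "0 0 0 0 0.2 -0.16 0.35" --pt "0 0 0 0 0.2 -0.16 0.35" --pt "0 0 0 0 0.2 -0.16 0.35"

```text
time: 23.8
ee_pos: [528.1, 186.3, 253.6]
tool_rot: [-3.14, -0.002, -3.078]
force: [-0.2, 0.1, -0.5]
grip_width: 29.6
grasp_force: 0.0
```

```bash
python3 -c "
from mod import *
st();t=tops();save(t,'t9',(205,230,475,300),2.9)
P=cloud(t);im=t['img'].astype(int)
m=(im[...,0]>110)&(im[...,1]<60)&(P[...,2]>85)&(P[...,2]<105)&(abs(P[...,0]-540)<60)
r=cv2.minAreaRect(P[m][:,:2].astype(np.float32));print('knob',r)"
```

```text
t 23.8 grasp pt [528.1 186.3 247.6] rot [-1.799e+02 -1.000e-01 -1.764e+02] j [ 0.34  0.32 -0.06  1.19 -0.    0.28] F [-0.2  0.1 -0.5] M [-0.03 -0.   -0.01] w 29.6 gf 0.0
top 2067 [ 531. -142.] [144.3  50.6] 89.4 off centreline -1.6 plane [-1.00000e-03 -0.00000e+00  1.19754e+02]
knob ((536.669189453125, -14.315449714660645), (61.820003509521484, 12.825235366821289), 7.709803581237793)
```

View pics/t9.png

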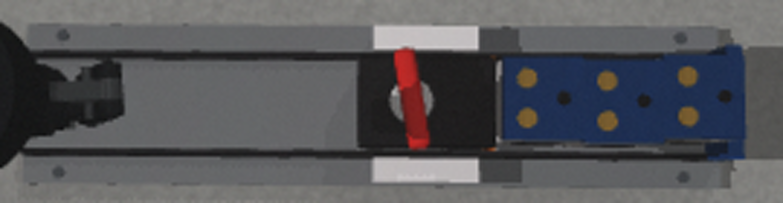

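The final view shows the three modules packed and level (144 mm row, cols 500–742) against the end wall. The stop is behind them and the knob is at about 80.7° (1.41 rad), with the gripper away at the left.

```bash
python3 -c "
from h import *
print(sign_off())"
```

```text
the job is handed in; nothing more can be done
None
```

The tipped module is upright, blue end up, and all three modules stand snug against the end wall. The stop is closed up and its knob turned fully clockwise (about 1.4 rad measured). The job was handed in at about 24 s; the sign-off returned no verdict.

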